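Unclamp the heatsink board from its test fixture

ROBOT

A 7-joint arm with a two-finger parallel gripper is mounted at the origin on the work surface. World frame = base frame: x ahead of the robot, y to its left, z up, the work surface at z = 0. Lengths are in m, angles in rad, forces in N, time in s.
With the tool pointing down it reaches from about 0.425 to 0.875 m from the base axis. Payload 4.7 kg.
Tool frame: the origin (TCP) lies midway between the tips of the shut fingers; the grasp point (between the pads) lies 19 mm behind it; z points along the fingers, y is the direction in which the jaws open and shut (so a half turn about z gives the same grasp; the last joint's range is limited). The gripper opens to 87 mm and grips with 3 to 60 N. Pads are 19 mm wide; open, the fingers measure 117 mm over their backs; the gripper's body (75 mm by 190 mm) begins 51 mm behind the grasp point.
Start: joints at [1.141, 0.321, -0.07, 1.45, 0.023, 1.371, -0.057], TCP at [0.279, -0.587, 0.223] pointing down, gripper open.
Joint ranges: [-2.86, 2.86], [-0.3, 2.09], [-1.38, 1.24], [0.06, 2.45], [-1.56, 4.7], [0.09, 2.05], [-2.69, 2.69]. Speed limits (rad/s): [2.57, 2.57, 3.14, 3.14, 3.14, 3.14, 3.14].

INTERFACE

Orientations are given as a rotation vector (axis times angle).
In Python, from bench import monitor, eyes, order gives the robot as it stands. The module is installed in compiled form; this text tells all that it offers.
- The arm moves only by the shell command python3 -m pendant 'ROWS' [FORCE]. ROWS is JSON, a list of rows, each a list of 3 entries, a list of its own where there are three numbers: the turn, a rotation vector about the tool's x, y, z in degrees, then the shift along the tool's x, y, z in m, then the gripper command: -1 is fully open, 1 is shut, values between are in proportion. In form: [[[rx, ry, rz], [tx, ty, tz], hand], ...]. A call has 1 to 8 rows; each row shifts and turns the commanded pose from where the row before left it, along the tool's axes as they then stand; what a row does not reach is not made up. A row lasts 1/8 s, in which the tool goes at most 62.5 mm and 10.7 degrees, less where a joint would pass 70% of its speed; a pose out of reach is approached as far as the arm can. A call is refused whole if a number of a shift passes 0.0625 or a number of a turn 10.7, either way. A call with a gripper value outside its range is refused whole. The fingers move at their own pace and stop on an object; FORCE is the grip in N (left out, the last holds). Time passes only in rows, so rows that do not move let the fingers close. It gives the time, the measured TCP pose, the force and the opening at its end, in the units of the state.
- monitor.get_state(): the state, without advancing time (a new reading comes with each control period).
- eyes.get_image(name): name is "side" or "top" or "wrist"; returns a dict with "color" (384x512x3 uint8, red, green, blue), "range_z" (384x512 float32, m along the optical axis (not along the pixel's ray), 0 where there is no reading), "fx", "fy", "cx", "cy" (pixels), "world_to_cam" (4x4, takes a point from world to camera coordinates). Camera axes: x right, y up, looking along -z (the intrinsics and any distortion apply to the point x, -y, -z); pixel columns grow to the right and rows downward; lengths in m; the calibration is good to about 2 mm. A picture is of the moment at which its call begins.
- order.close_job(): hands the job in, once; it reports no verdict.
The state is a dict: "time": time; "joint_positions": joint angles; "qd": joint speeds; "joint_torque": joint torques, N m; "position": TCP position; "tool_rot": TCP orientation; "ft_force": force on the tool from outside, world axes, zero at the start; "torque": the same for the moment, N m; "grip_width": opening from 0.0 (shut) to 1.0 (fully open).
Only numpy, scipy, OpenCV 4.12 (cv2) and the standard library are available. Lean on these libraries where they do the work, as an engineer would, in place of code of your own. Each camera call takes 0.05 s, during which the arm holds its last target.

TASK

In the test fixture whose circuit board carries the tall finned heatsink, flip the toggle clamp's handle back over centre until the clamp is fully open; only then lift that board out and set it down gently, flat and heatsink up, inside the empty grey tray. Leave that clamp open and the other fixture's clamp closed.

Things in the scene. Friction and masses are not known exactly. Their poses are not given: they have to be found in the camera images.
- fixture_grip (a point): Upright clamp handle, black sleeve 16 mm thick, 58 long, at the heatsink board's far end. Point: on its axis, 85 mm above the pivot (pivot 43 mm above table), 18 below the top. z up the handle, x the way it swings open (away from the board). Closed it leans 0.2 rad over the board; ~2 N along x passes dead centre (0.08 rad), then a spring runs it to the stop: 1.65 rad from closed, almost level.
- heatsink (a point): Aluminium finned block 36 (x) x 34 (y) x 40 mm tall on a loose blue board 90 x 90 x 3 mm, 130 g; grip its 34 mm width. Point: its centre, 20 mm above the board's face, 23 above its underside, 8 mm off the board's middle towards -x. z up, x level towards the clamp handle (122 mm away when closed). Nest rails 8 mm high, 2 mm play. The open clamp arm stands aside, under 120 mm high.
- tray_in (a point): Empty open grey plastic tray, fixed to the table, 158 (x) x 138 (y) x 22 mm high, walls 4 mm, no dividers. The point is the centre of its inner floor, about 4 mm above the table; z up, x along the longer side.
- spare_grip (a point): The same point on the handle of the other, identical fixture's clamp, which holds a board with a low round black coil and must stay closed. Its top is 145 mm above the table. Axes as for the first handle.
Not all that is in view belongs to the job. Of the things like the part that bears heatsink, leave any that is green or white; of the rest the smaller one is meant.

How it is judged:
On the way:
1. the heatsink board's clamp is flipped fully open while the board still lies in its nest (angle between fixture_grip's own z axis and vertical above 1.2 rad and distance of heatsink from where it was at the start of the episode below 0.015 m), for 0.2 s.
At the end, for the whole second after the job is handed in: Board at rest, let go, flat in the tray, heatsink up: heatsink centre under 29 mm above the tray floor, within 55 mm (x) and 45 mm (y) of its centre, tilt under 0.12 rad; its clamp's handle over 1.2 rad from vertical, the other clamp's under 0.4 rad (x of heatsink in the frame of tray_in between -0.055 and 0.055 m and y of heatsink in the frame of tray_in between -0.045 and 0.045 m and z of heatsink in the frame of tray_in below 0.029 m and angle between heatsink's own z axis and vertical below 0.12 rad and linear speed of board below 0.02 m/s and angle between fixture_grip's own z axis and vertical above 1.2 rad and angle between spare_grip's own z axis and vertical below 0.4 rad); the robot touches nothing.
It fails at once if the other fixture's clamp is flipped open (angle between spare_grip's own z axis and vertical above 0.6 rad).
It fails at once if the board is dropped: it falls freely, out of the gripper, at more than 0.65 m/s (a fall of over 20 mm) (contact force between board and the fingers below 0.05 N and linear speed of board above 0.65 m/s).
It also fails if it takes over 64 s, if anything falls off the work surface, if the arm or the gripper's body presses on something with over 40 N, if the wrist force passes 120 N, or if a joint passes its speed limit or range.

## Working session

There is one attempt and no reset: what is moved stays moved. The work goes in short steps, Python scripts to look and compute and a shell command to move; the robot and the scene stay as the last step left them, time stands still between calls to the robot, and variables do not carry over. Pictures are saved under pics/ and viewed, and the job is handed in when it is done.

```bash
mkdir -p pics
cat > h.py <<'E'
import numpy as np,cv2
from bench import monitor,eyes,order
def grab(n,tag):
    im=eyes.get_image(n); cv2.imwrite(f'pics/{tag}.png',im['color'][:,:,::-1]); np.savez(f'pics/{tag}.npz',**im); return im
def pts(im):
    z=im['range_z'];v,u=np.mgrid[0:z.shape[0],0:z.shape[1]]
    X=(u-im['cx'])/im['fx']*z;Y=(v-im['cy'])/im['fy']*z
    P=np.stack([X,-Y,-z,np.ones_like(z)],-1)
    W=P@np.linalg.inv(im['world_to_cam']).T
    W=W[...,:3].copy();W[z<=0]=np.nan
    return W
E
python3 - <<'E'
from h import *
for n in('side','top','wrist'):
    im=grab(n,n+'0');print(n,[k for k in im],im['fx'],im['cx'],im['cy'])
    print(im['world_to_cam'].round(3))
print(monitor.get_state())
E
```

```text
side ['color', 'range_z', 'fx', 'fy', 'cx', 'cy', 'world_to_cam'] 406.78653068544116 250.13268103173587 197.31084250085286
[[-0.996 -0.089 -0.003  0.405]
 [ 0.047 -0.544  0.838 -0.111]
 [-0.076  0.834  0.546 -0.973]
 [ 0.     0.     0.     1.   ]]
top ['color', 'range_z', 'fx', 'fy', 'cx', 'cy', 'world_to_cam'] 426.43764478408724 259.9353382875249 198.7394311398914
[[ 0.023 -1.     0.011 -0.023]
 [ 0.991  0.025  0.13  -0.451]
 [-0.13   0.007  0.991 -1.28 ]
 [ 0.     0.     0.     1.   ]]
wrist ['color', 'range_z', 'fx', 'fy', 'cx', 'cy', 'world_to_cam'] 264.6193333711751 256.64771136917983 193.67513689455112
[[ 0.429 -0.903 -0.002 -0.649]
 [ 0.868  0.413 -0.277  0.033]
 [ 0.251  0.117  0.961 -0.391]
 [ 0.     0.     0.     1.   ]]
{'time': 0.15, 'joint_positions': array([ 1.14109907,  0.32166735, -0.0700838 ,  1.45141215,  0.02259953,
        1.3708152 , -0.05693451]), 'qd': array([ 0.00081882, -0.00236374,  0.00050704, -0.00303593,  0.00067332,
       -0.00063615,  0.00051875]), 'joint_torque': array([-3.08629942e-04, -4.91793895e+01, -4.04594354e-01, -3.12874389e+01,
       -6.38895482e-02,  4.05098428e-02,  1.19207252e-04]), 'position': array([ 0.27886288, -0.58666205,  0.22169454]), 'tool_rot': array([-3.06314790e+00, -6.91071276e-01,  6.57356036e-04]), 'ft_force': array([0.90679729, 0.803477  , 0.02347999]), 'torque': array([-0.03428261,  0.07402926, -0.01502732]), 'grip_width': 0.9973460251638612}
```

View pics/top0.png

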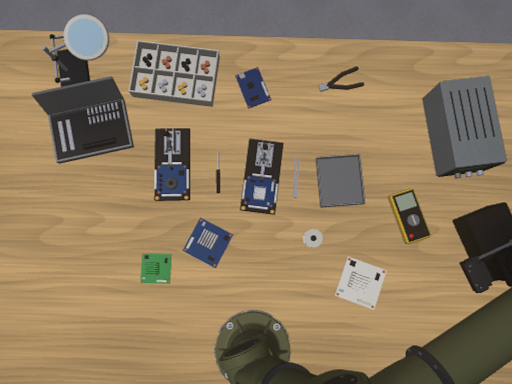

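View pics/side0.png

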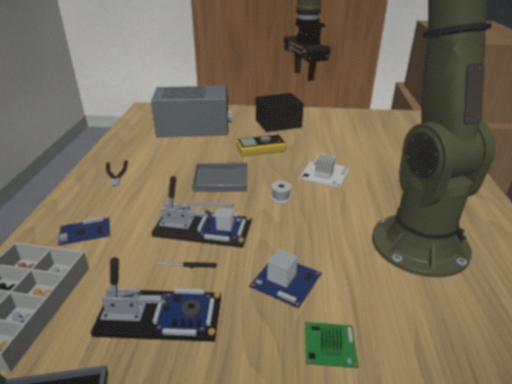

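View pics/wrist0.png

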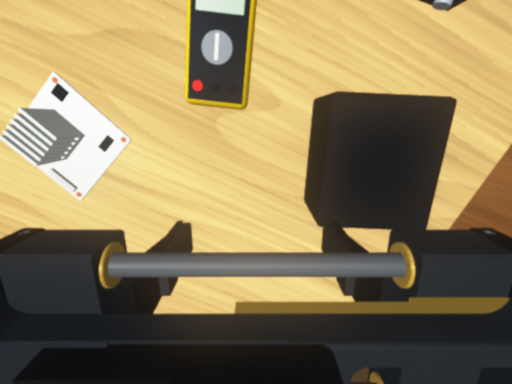

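Top view: heatsink fixture around (262,176), coil fixture at (172,164), grey tray at (340,180). The loose blue (208,242), green and white boards are distractors. Next I measure.

```bash
cat > m.py <<'E'
from h import *
L=lambda t:dict(np.load(f'pics/{t}.npz'))
for t in('top0','side0'):
    im=L(t);W=pts(im)
    boxes={'top0':dict(fix=(235,130,290,220),spare=(148,120,196,205),tray=(312,148,370,212)),
     'side0':dict(fix=(150,170,255,250),spare=(90,250,225,345),tray=(190,158,252,196))}[t]
    for k,(a,b,c,d) in boxes.items():
        P=W[b:d,a:c];C=im['color'][b:d,a:c].astype(int);
        hsv=cv2.cvtColor(im['color'][b:d,a:c].copy(),cv2.COLOR_RGB2HSV)
        z=P[...,2]
        def rect(m,n):
            q=P[m][:,:2]
            if len(q)>8:
                r=cv2.minAreaRect((q*1000).astype(np.float32));print(t,k,n,len(q),np.array(r[0]).round(0),np.array(r[1]).round(0),round(r[2],1),'med z',np.nanmedian(P[m][:,2]).round(4),'zmax',np.nanmax(P[m][:,2]).round(3), 'mean',P[m].mean(0).round(4))
        if k!='tray':
            blue=(hsv[...,0]>100)&(hsv[...,0]<130)&(hsv[...,1]>120)&(z>0.005)
            rect(blue,'blue')
            blk=(hsv[...,2]<60)&(z>0.085); rect(blk,'handle')
            rect((z>0.045)&(z<.075)&(hsv[...,1]<60)&(hsv[...,2]>120),'45-75 grey')
        else:
            g=(hsv[...,1]<60)&(z>0.012)&(z<.03);rect(g,'rim')
            g=(hsv[...,1]<60)&(z>0.000)&(z<.012);rect(g,'floor')
    a,b,c,d=boxes['fix'];big=cv2.resize(im['color'][b:d,a:c][:,:,::-1],None,fx=6,fy=6,interpolation=2)
    cv2.imwrite(f'pics/{t}_fix.png',cv2.resize(big,None,fx=min(1,590/big.shape[0]),fy=min(1,590/big.shape[0])))
E
python3 m.py
```

```text
top0 fix blue 452 [477. -11.] [88. 88.] 84.8 med z 0.0181 zmax 0.027 mean [ 0.4773 -0.0098  0.0181]
top0 fix handle 21 [590. -24.] [10. 16.] 18.3 med z 0.1434 zmax 0.149 mean [ 0.5893 -0.0222  0.1365]
top0 fix 45-75 grey 141 [537. -15.] [ 34. 170.] 84.5 med z 0.0568 zmax 0.066 mean [ 0.5241 -0.0137  0.0563]
top0 spare blue 475 [509. 264.] [89. 85.] 2.2 med z 0.018 zmax 0.028 mean [0.511  0.2609 0.018 ]
top0 spare handle 43 [625. 269.] [13. 19.] 81.1 med z 0.1402 zmax 0.149 mean [0.6234 0.2672 0.1305]
top0 spare 45-75 grey 100 [603. 269.] [105.  25.] 2.8 med z 0.0541 zmax 0.064 mean [0.5992 0.268  0.0549]
top0 tray rim 311 [ 519. -260.] [158. 139.] 5.8 med z 0.0205 zmax 0.03 mean [ 0.5185 -0.2666  0.0205]
top0 tray floor 1806 [ 519. -267.] [155. 137.] 5.6 med z 0.0046 zmax 0.012 mean [ 0.5205 -0.2631  0.0047]
side0 fix blue 162 [479.  -5.] [57. 83.] 80.4 med z 0.0173 zmax 0.02 mean [0.4827 0.0008 0.0173]
side0 fix handle 66 [594. -15.] [ 7. 15.] 84.5 med z 0.1188 zmax 0.144 mean [ 0.5938 -0.0142  0.1197]
side0 fix 45-75 grey 436 [538. -16.] [ 38. 176.] 83.3 med z 0.0548 zmax 0.072 mean [ 0.5306 -0.0105  0.0538]
side0 spare blue 879 [511. 267.] [92. 89.] 2.6 med z 0.0173 zmax 0.031 mean [0.5117 0.2687 0.0175]
side0 spare handle 158 [626. 275.] [19. 10.] 13.4 med z 0.1232 zmax 0.146 mean [0.6246 0.2765 0.1215]
side0 spare 45-75 grey 323 [604. 270.] [109.  27.] 3.1 med z 0.054 zmax 0.074 mean [0.6051 0.2715 0.054 ]
side0 tray rim 389 [ 519. -259.] [154. 146.] 5.6 med z 0.018 zmax 0.025 mean [ 0.5221 -0.251   0.0177]
side0 tray floor 1112 [ 521. -258.] [158. 145.] 5.4 med z 0.0036 zmax 0.012 mean [ 0.5203 -0.2654  0.0042]
```

View pics/top0_fix.png

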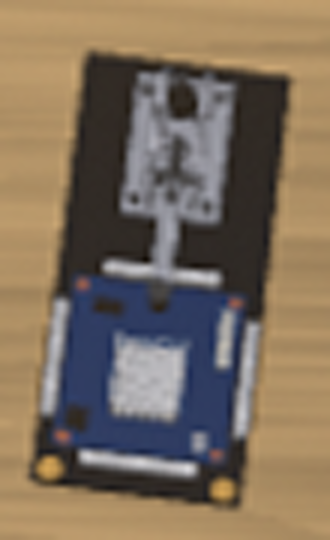

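View pics/side0_fix.png

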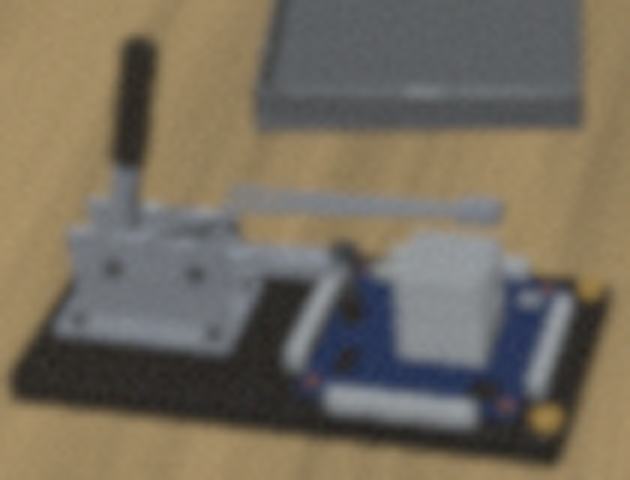

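```bash
cat > m2.py <<'E'
from h import *
import sys
L=lambda t:dict(np.load(f'pics/{t}.npz'))
def rect(q,n):
    r=cv2.minAreaRect((q[:,:2]*1000).astype(np.float32));print(n,len(q),np.array(r[0]).round(1),np.array(r[1]).round(1),round(r[2],1),'z',np.percentile(q[:,2],[5,50,95]).round(4),'med',np.median(q,0).round(4))
for t in('top0','side0'):
    im=L(t);W=pts(im).reshape(-1,3);hsv=cv2.cvtColor(im['color'],cv2.COLOR_RGB2HSV).reshape(-1,3)
    d=np.hypot(W[:,0]-.472,W[:,1]+.01)
    m=(d<.035)&(W[:,2]>.05)&(W[:,2]<.07);rect(W[m],t+' heatsink top')
    d=np.hypot(W[:,0]-.592,W[:,1]+.018)
    m=(d<.035)&(W[:,2]>.1)&(hsv[:,2]<70);rect(W[m],t+' handle>0.1')
    m=(d<.035)&(W[:,2]>.138)&(hsv[:,2]<70);rect(W[m],t+' handle top')
    m=(d<.035)&(W[:,2]>.115)&(W[:,2]<.135)&(hsv[:,2]<70);rect(W[m],t+' handle mid')
    m=(abs(W[:,0]-.53)<.13)&(abs(W[:,1]+.012)<.07)&(W[:,2]>.007)&(W[:,2]<.06);rect(W[m],t+' fixture')
E
python3 m2.py
```

```text
top0 heatsink top 63 [469.9  -8.5] [33.7 36.5] 84.4 z [0.0536 0.0573 0.0612] med [ 0.4693 -0.006   0.0573]
top0 handle>0.1 22 [589.6 -21.2] [11.1 12. ] 38.7 z [0.1278 0.144  0.1487] med [ 0.5889 -0.0224  0.144 ]
top0 handle top 19 [589.6 -21.2] [11.1 12. ] 38.7 z [0.142  0.1448 0.1487] med [ 0.5892 -0.0224  0.1448]
top0 handle mid 2 [587.6 -21.6] [8.8 0. ] 98.1 z [0.1235 0.1253 0.1271] med [ 0.5876 -0.0216  0.1253]
top0 fixture 2465 [522.8 -13.5] [128.1 240.5] 83.9 z [0.0116 0.0174 0.0524] med [ 0.5223 -0.0134  0.0174]
side0 heatsink top 163 [468.5  -7.7] [38.1 36.1] 83.8 z [0.0517 0.0561 0.058 ] med [ 0.4683 -0.0051  0.0561]
side0 handle>0.1 69 [593.4 -14.8] [13.1  9.7] 29.5 z [0.103  0.1239 0.1437] med [ 0.593  -0.0145  0.1239]
side0 handle top 14 [590.8 -16.2] [7.  9.5] 32.2 z [0.1388 0.1428 0.1444] med [ 0.5904 -0.0143  0.1428]
side0 handle mid 31 [593.1 -14.2] [11.7  6.2] 6.4 z [0.1155 0.1257 0.1337] med [ 0.5923 -0.0145  0.1257]
side0 fixture 2845 [526.7 -12.2] [112.3 230.2] 84.8 z [0.0114 0.0177 0.0566] med [0.5213 0.0013 0.0177]
```

```bash
python3 -m pendant '[[[0,0,10.4],[0,0,0],-1],[[0,0,10.4],[0,0,0],-1],[[0,0,10.2],[0,0,0],1],[[0,0,0],[0.02,-0.055,0],1],[[0,0,0],[0.02,-0.055,0],1],[[0,0,0],[0.02,-0.055,0],1],[[0,0,0],[0.02,-0.055,0],1],[[0,0,0],[0.02,-0.055,0],1]]' 20
```

```text
time: 1.15
position: [0.4058, -0.3211, 0.2224]
tool_rot: [3.138, -0.153, -0.0]
ft_force: [1.2, -0.1, -0.3]
grip_width: 0.403
```

```bash
python3 -m pendant '[[[0,0,0],[0.019,-0.053,0],1],[[0,0,0],[0.019,-0.053,0],1],[[0,0,0],[0.019,-0.053,0],1],[[0,0,0],[0.019,-0.053,0],1],[[0,0,0],[0.019,-0.053,0],1],[[0,0,0],[0.019,-0.053,0],1],[[0,0,0],[0,0,0.03],1],[[0,0,0],[0,0,0.02],1]]'; python3 -c "
from h import *
grab('wrist','w1');grab('side','s1')"
```

```text
time: 2.15
position: [0.5492, -0.0166, 0.1711]
tool_rot: [3.138, -0.149, -0.002]
ft_force: [-0.3, -0.3, 0.1]
grip_width: 0.001
```

View pics/w1.png

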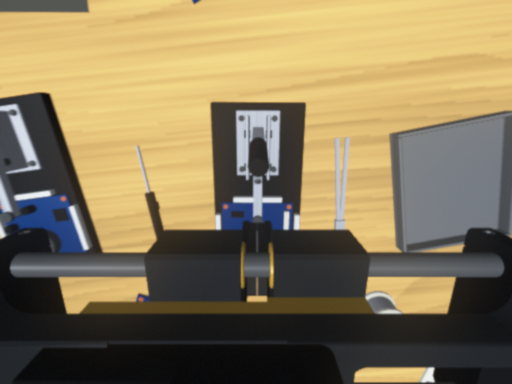

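View pics/s1.png

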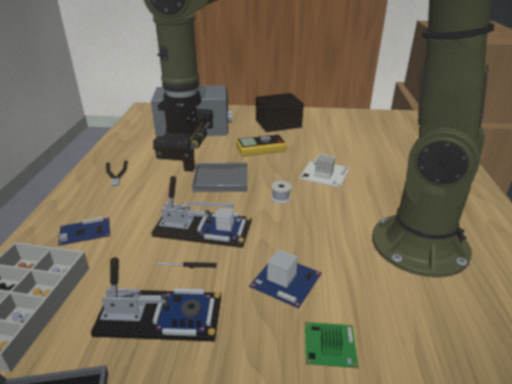

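The wrist view shows the handle at (258,157), in line with the shut fingers (257,265). I'll go down and push along tool x.

```bash
python3 -m pendant '[[[0,0,0],[0,0,0.03],1],[[0,0,0],[0,0,0.019],1],[[0,0,0],[0.01,0,0],1],[[0,0,0],[0.01,0,0],1],[[0,0,0],[0.008,0,0],1],[[0,0,0],[0.008,0,0],1],[[0,0,0],[0.006,0,0],1]]'; python3 -c "
from h import *
grab('side','s2')"
```

```text
time: 3.12
position: [0.5924, -0.0218, 0.1238]
tool_rot: [3.138, -0.153, 0.001]
ft_force: [0.7, -0.2, -0.0]
grip_width: 0.003
```

View pics/s2.png

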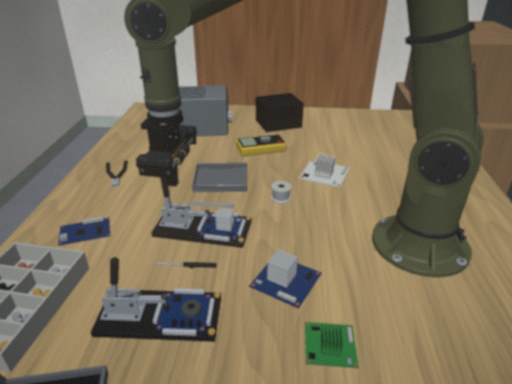

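```bash
python3 -m pendant '[[[0,0,0],[0.01,0,0],1],[[0,0,0],[0.01,0,0],1],[[0,0,0],[0.01,0,0],1],[[0,0,0],[0,0,0],1]]'; python3 -c "
from h import *
grab('wrist','w3');im=grab('side','s3')
cv2.imwrite('pics/s3z.png',cv2.resize(im['color'][120:260,110:280,::-1],None,fx=4,fy=4))"
```

```text
time: 3.68
position: [0.622, -0.0247, 0.1234]
tool_rot: [-3.138, 0.153, -0.0]
ft_force: [0.1, 0.7, -0.2]
grip_width: 0.006
```

View pics/s3z.png

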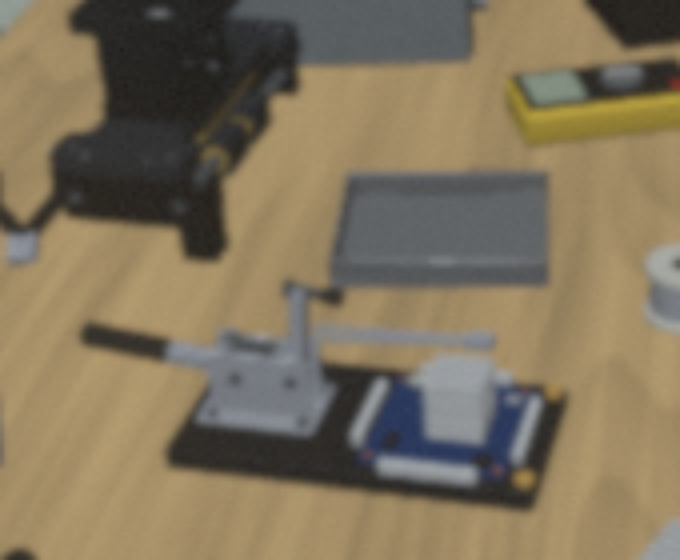

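View pics/w3.png

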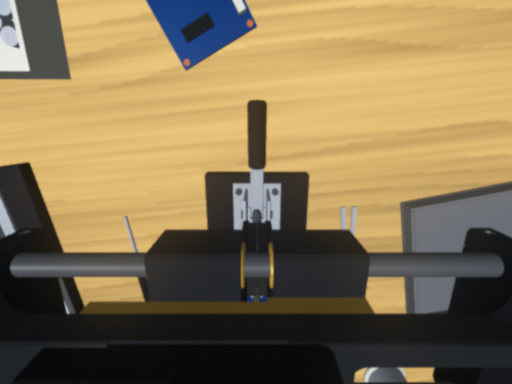

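The side view shows the handle nearly level (crop 85–200, 340) and the arm standing upright, with the board still in its nest. Next I go up and back to above the heatsink, opening the gripper.

```bash
python3 -m pendant '[[[0,0,0],[0,0,-0.05],1],[[0,0,0],[0,0,-0.05],1],[[0,0,0],[-0.05,0,0],-1],[[0,0,0],[-0.05,0,0],-1],[[0,0,0],[-0.053,-0.002,0],-1],[[0,0,0],[0,0,0],-1],[[0,0,0],[0,0,0],-1]]'
cat > m3.py <<'E'
from h import *
t='top4';im=grab('top',t)
for t in ('top4','side4'):
    im=grab(t[:-1],t)
    W=pts(im).reshape(-1,3);hsv=cv2.cvtColor(im['color'],cv2.COLOR_RGB2HSV).reshape(-1,3)
    d=np.hypot(W[:,0]-.472,W[:,1]+.01)
    def rect(q,n):
        if len(q)<5: print(n,len(q));return
        r=cv2.minAreaRect((q[:,:2]*1000).astype(np.float32));print(n,len(q),np.array(r[0]).round(1),np.array(r[1]).round(1),round(r[2],1),'z',np.percentile(q[:,2],[5,50,95]).round(4),'med',np.median(q,0).round(4))
    rect(W[(d<.035)&(W[:,2]>.05)&(W[:,2]<.07)],t+' hs')
    d=np.hypot(W[:,0]-.56,W[:,1]+.018)
    rect(W[(d<.05)&(W[:,2]>.08)&(W[:,2]<.13)],t+' arm')
    cv2.imwrite('pics/'+t+'z.png',cv2.resize(im['color'][100:260,110:310,::-1],None,fx=3.5,fy=3.5))
grab('wrist','w4')
E
python3 m3.py
```

```text
time: 4.65
position: [0.4696, -0.0079, 0.2241]
tool_rot: [3.137, -0.153, 0.003]
ft_force: [0.4, 0.0, 0.6]
grip_width: 0.486
top4 hs 0
top4 arm 0
side4 hs 162 [469.   -7.5] [37.4 36.2] 82.5 z [0.0514 0.0561 0.0581] med [ 0.4687 -0.005   0.0561]
side4 arm 98 [556.1 -17.3] [12.4 35.3] 87.5 z [0.084  0.1025 0.108 ] med [ 0.5625 -0.0143  0.1025]
```

View pics/side4z.png

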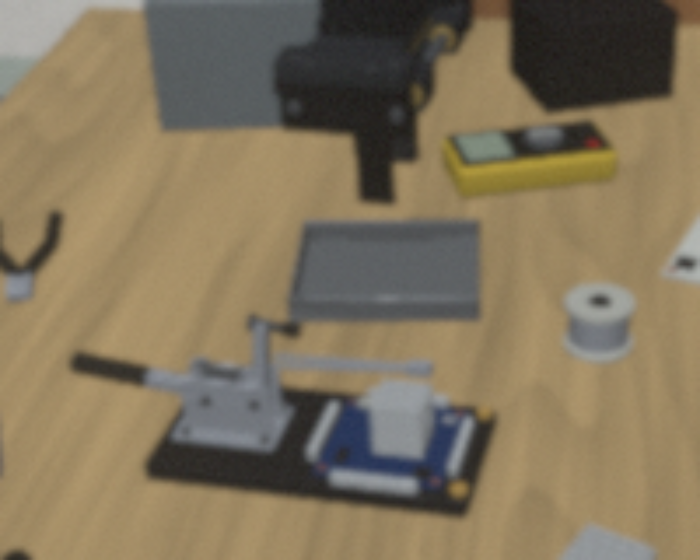

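View pics/w4.png

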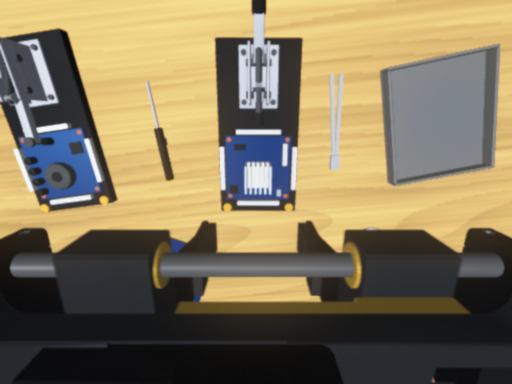

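Clear: the arm's pad reaches x≈0.538, 69 mm from the heatsink, and the fingers are centred on the heatsink (258,178 in the wrist view). Going down with a part-open grip.

```bash
python3 -m pendant '[[[0,0,0],[0,0,0.05],-0.2],[[0,0,0],[0,0,0.05],-0.2],[[0,0,0],[0,0,0.04],-0.2],[[0,0,0],[0,0,0],-0.2]]' 25; python3 -c "
from h import *
grab('wrist','w5');im=grab('side','s5')
cv2.imwrite('pics/s5z.png',cv2.resize(im['color'][100:260,110:310,::-1],None,fx=3.5,fy=3.5))"
```

```text
time: 5.35
position: [0.4668, -0.0074, 0.0806]
tool_rot: [-3.136, 0.152, 0.012]
ft_force: [1.1, -0.1, -0.8]
grip_width: 0.6
```

View pics/s5z.png

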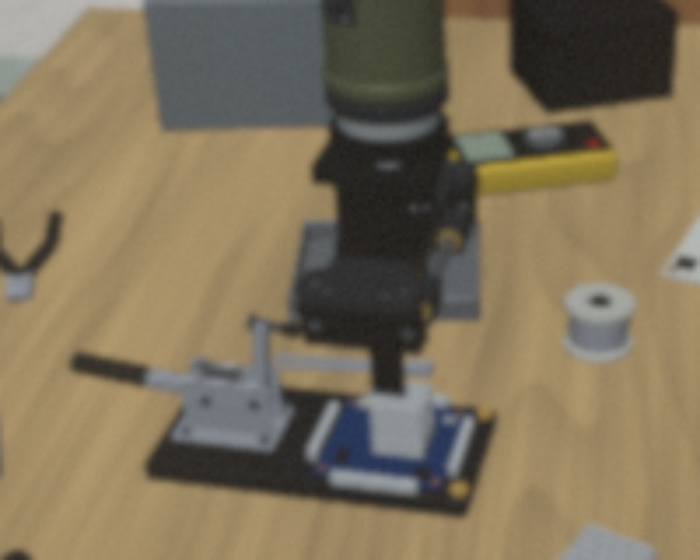

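View pics/w5.png

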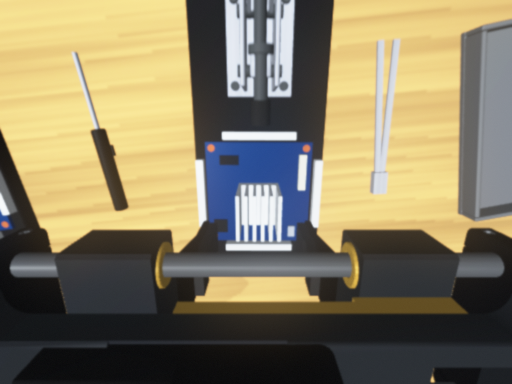

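Run:
```python
from h import *
s=monitor.get_state();print(s['position'],s['tool_rot'],s['joint_positions'].round(3),s['qd'].round(3))
im=dict(np.load('pics/s5.npz'))
def pr(p):
    c=im['world_to_cam']@np.r_[p,1];return ((im['cx']+im['fx']*c[0]/-c[2]-110)*3.5,(im['cy']+im['fy']*-c[1]/-c[2]-100)*3.5)
print(pr([.4668,.03,.0806]),pr([.4668,-.045,.0806]),pr([.4695,-.008,.058]))
W=pts(im)[100:260,110:310]; print(W[int(380/3.5),int(387/3.5)],W[int(350/3.5),int(387/3.5)])
im=dict(np.load('pics/w5.npz'));W=pts(im);P=W[175:245,225:295].reshape(-1,3)
P=P[(P[:,2]>.05)&(P[:,2]<.066)];print(len(P),np.percentile(P,[2,50,98],axis=0).round(4))
```

```text
[ 0.47022808 -0.00755621  0.08433251] [-3.13714979e+00  1.52450358e-01 -8.00571691e-04] [ 0.467  0.088 -0.523  2.031  0.05   1.034 -1.748] [ 0.002 -0.028 -0.003 -0.022  0.    -0.006 -0.001]
(np.float64(394.86837962018967), np.float64(398.9565878882754)) (np.float64(410.349591109132), np.float64(337.3030544918059)) (np.float64(400.2691952027902), np.float64(393.61727727000687))
[0.47293217 0.02850304 0.09599981] [0.46278782 0.07909796 0.15190637]
1076 [[ 0.4523 -0.0264  0.0513]
 [ 0.4719 -0.0102  0.0576]
 [ 0.4886  0.0081  0.0589]]
```

Settled and centred: the wrist depth gives the heatsink at (0.4705, -0.009). Descend and grip.

```bash
python3 -m pendant '[[[0,0,0],[0,0.001,0.03],-0.2],[[0,0,0],[0,0,0.02],-0.2],[[0,0,0],[0,0,0.006],-0.2],[[0,0,0],[0,0,0],-0.2],[[0,0,0],[0,0,0],1],[[0,0,0],[0,0,0],1],[[0,0,0],[0,0,0],1],[[0,0,0],[0,0,0],1]]' 25
```

```text
time: 6.45
position: [0.4696, -0.0089, 0.0281]
tool_rot: [3.138, -0.153, 0.001]
ft_force: [-1.3, -1.1, 5.2]
grip_width: 0.39
```

```bash
python3 -m pendant '[[[0,0,0],[0,0,-0.005],1],[[0,0,0],[0,0,-0.01],1],[[0,0,0],[0,0,-0.015],1],[[0,0,0],[0,0,-0.02],1],[[0,0,0],[0,0,-0.02],1],[[0,0,0],[0,0,-0.02],1],[[0,0,0],[0,0,0],1]]' 30;  python3 -c "
from h import *
grab('wrist','w6');im=grab('side','s6')
cv2.imwrite('pics/s6z.png',cv2.resize(im['color'][100:260,110:310,::-1],None,fx=3.5,fy=3.5))"
```

```text
time: 7.32
position: [0.4707, -0.0088, 0.1197]
tool_rot: [3.137, -0.153, 0.007]
ft_force: [-0.1, -0.1, -0.4]
grip_width: 0.39
```

View pics/s6z.png

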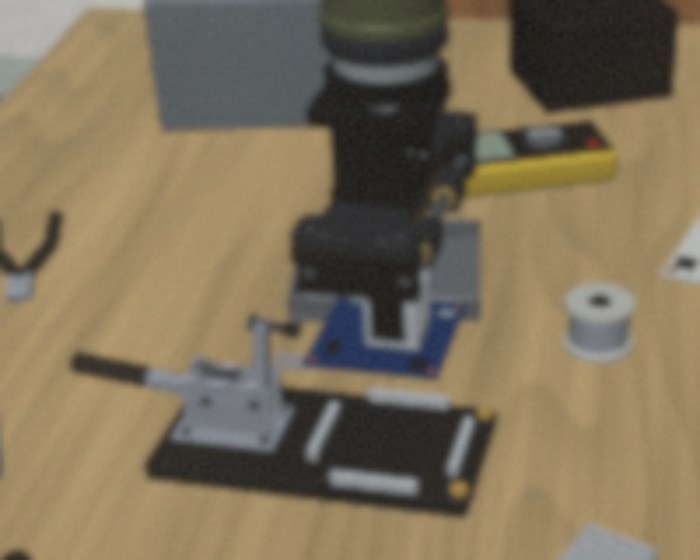

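View pics/w6.png

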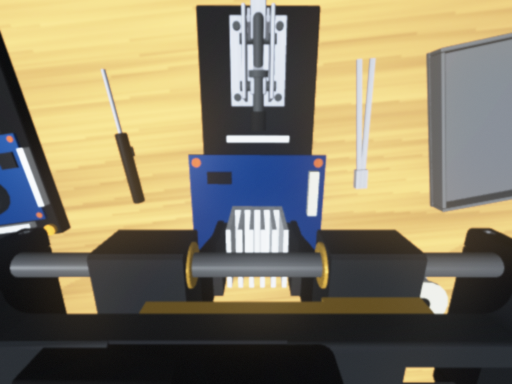

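The board is held level and out of the nest (crop 305–465, 300–375). Now I carry it over the tray, aligning yaw on the way (tray +5.8°, board -5.6°).

```bash
python3 -m pendant '[[[0,0,0],[0,0.02,0],1],[[0,0,0],[0,0.035,0],1],[[0,0,0],[0,0.042,0],1],[[0,0,0],[0.016,0.042,0],1],[[0,0,0],[0.016,0.042,0],1],[[0,0,0],[0.016,0.04,0],1],[[0,0,0],[0.016,0.026,0],1]]'; python3 -m pendant '[[[0,0,-3.8],[0,0,0],1],[[0,0,-3.8],[0,0,0],1],[[0,0,-3.8],[0,0,0],1],[[0,0,0],[0,0,0],1],[[0,0,0],[0,0,0],1]]'
python3 - <<'E'
from h import *
s=monitor.get_state();print(s['position'],s['tool_rot'])
im=grab('top','t7');W=pts(im)[140:220,300:380].reshape(-1,3)
im=grab('wrist','w7');grab('side','s7')
# tray in wrist cam
W=pts(im).reshape(-1,3);m=(np.abs(W[:,2]-.022)<.004)&(abs(W[:,0]-.52)<.12)&(abs(W[:,1]+.26)<.12)
print(m.sum(),np.percentile(W[m],[1,99],axis=0).round(3))
E
```

```text
time: 8.3
position: [0.5078, -0.2631, 0.116]
tool_rot: [-3.137, 0.156, 0.004]
ft_force: [0.4, -0.0, -1.8]
grip_width: 0.385
time: 8.93
position: [0.5084, -0.2607, 0.1168]
tool_rot: [-3.137, -0.158, 0.002]
ft_force: [-0.3, 0.6, -1.6]
grip_width: 0.384
[ 0.50839536 -0.2606621   0.11681386] [-3.13701760e+00 -1.58022640e-01  1.76881577e-03]
1270 [[ 0.483 -0.332  0.019]
 [ 0.603 -0.186  0.023]]
```

View pics/w7.png

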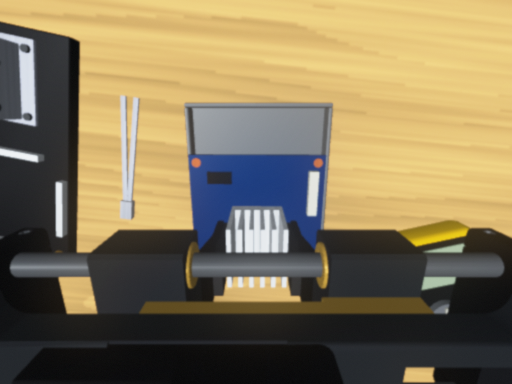

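View pics/s7.png

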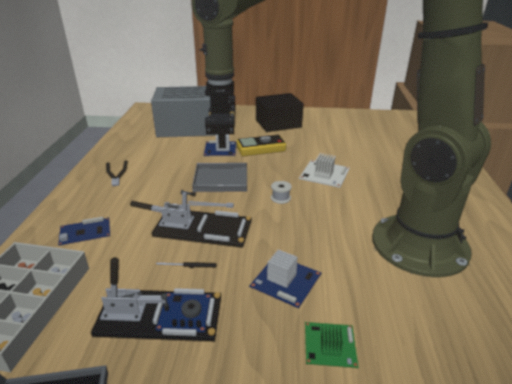

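View pics/t7.png

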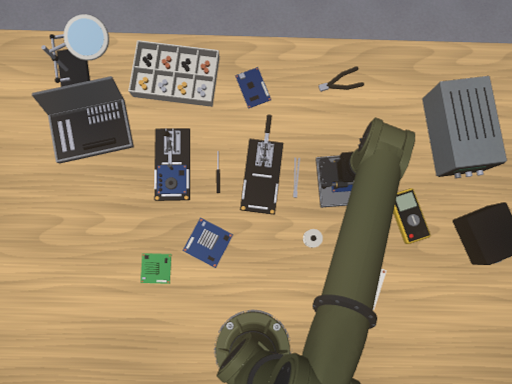

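Yaw and centring look right: tray walls at columns 185–333, board at 188–327 in the wrist view. Lowering.

```bash
python3 -m pendant '[[[0,0,0],[0.002,0,0.03],1],[[0,0,0],[0,0,0.03],1],[[0,0,0],[0,0,0.02],1],[[0,0,0],[0,0,0.008],1],[[0,0,0],[0,0,0],1],[[0,0,0],[0,0,0],1]]'; python3 -m pendant '[[[0,0,0],[0,0,0.003],1],[[0,0,0],[0,0,0.003],1],[[0,0,0],[0,0,0.002],1],[[0,0,0],[0,0,0],1],[[0,0,0],[0,0,0],1]]'
```

```text
time: 9.82
position: [0.5117, -0.2611, 0.0307]
tool_rot: [3.136, 0.16, 0.003]
ft_force: [-0.3, -0.5, -2.0]
grip_width: 0.39
time: 10.45
position: [0.5109, -0.2607, 0.0216]
tool_rot: [3.137, 0.16, 0.0]
ft_force: [0.4, 0.9, -1.3]
grip_width: 0.39
```

```bash
python3 -m pendant '[[[0,0,0],[0,0,0.001],1],[[0,0,0],[0,0,0.001],1],[[0,0,0],[0,0,0.001],1],[[0,0,0],[0,0,0],1],[[0,0,0],[0,0,0],1]]';python3 -m pendant '[[[0,0,0],[0,0,0.001],1],[[0,0,0],[0,0,0],1],[[0,0,0],[0,0,0],1]]'
```

```text
time: 11.08
position: [0.5109, -0.2606, 0.0186]
tool_rot: [3.137, 0.16, 0.0]
ft_force: [0.4, 1.0, -0.7]
grip_width: 0.388
time: 11.45
position: [0.5108, -0.2606, 0.0175]
tool_rot: [3.137, 0.16, -0.0]
ft_force: [0.4, 0.2, -1.1]
grip_width: 0.391
```

```bash
python3 -m pendant '[[[0,0,0],[0,0,0.001],1],[[0,0,0],[0,0,0],1],[[0,0,0],[0,0,0],1]]';python3 -m pendant '[[[0,0,0],[0,0,0.001],1],[[0,0,0],[0,0,0],1],[[0,0,0],[0,0,0],1]]'
```

```text
time: 11.82
position: [0.5109, -0.2607, 0.0171]
tool_rot: [3.137, 0.16, 0.0]
ft_force: [-2.8, 0.6, 4.9]
grip_width: 0.39
time: 12.2
position: [0.511, -0.2607, 0.0171]
tool_rot: [3.137, 0.16, -0.0]
ft_force: [-5.5, 2.4, 12.1]
grip_width: 0.389
```

Contact: the upward force rose to 12 N with z steady at 0.017. I back off 1 mm, then open partly and retreat.

```bash
python3 -m pendant '[[[0,0,0],[0,0,-0.001],1],[[0,0,0],[0,0,0],0.1],[[0,0,0],[0,0,0],-0.2],[[0,0,0],[0,0,0],-0.2],[[0,0,0],[0,0,-0.01],-0.2],[[0,0,0],[0,0,-0.03],-0.2],[[0,0,0],[0,0,-0.05],-0.2],[[0,0,0],[0,0,-0.05],-0.2]]'; python3 -m pendant '[[[0,0,0],[-0.05,0.0,-0.04],-0.2],[[0,0,0],[-0.03,0.05,-0.02],-0.2],[[0,0,0],[0,0.06,0],-0.2],[[0,0,0],[0,0.06,0],-0.2],[[0,0,0],[0,0.06,0],-0.2],[[0,0,0],[0,0,0],-0.2],[[0,0,0],[0,0,0],-0.2]]'
python3 - <<'E'
from h import *
for n in('top','side'):
    im=grab(n,n+'8');W=pts(im).reshape(-1,3);hsv=cv2.cvtColor(im['color'],cv2.COLOR_RGB2HSV).reshape(-1,3)
    m=(np.hypot(W[:,0]-.511,W[:,1]+.26)<.035)&(W[:,2]>.035)&(W[:,2]<.07)
    q=W[m];print(n,len(q),cv2.minAreaRect((q[:,:2]*1000).astype(np.float32)) if len(q) else '',np.percentile(q[:,2],[5,50,95]))
    b=(np.hypot(W[:,0]-.519,W[:,1]+.26)<.07)&(hsv[:,0]>100)&(hsv[:,0]<130)&(hsv[:,1]>120)
    q=W[b];A=np.c_[q[:,:2]-q[:,:2].mean(0),np.ones(len(q))];print('board plane',np.linalg.lstsq(A,q[:,2],rcond=None)[0])
    h=(abs(W[:,0]-.63)<.06)&(abs(W[:,1]+.02)<.03)&(hsv[:,2]<70)&(W[:,2]>.03);print('handle z',np.percentile(W[h],[2,50,98],axis=0).round(3))
    cv2.imwrite(f'pics/{n}8z.png',cv2.resize(im['color'][100:300,100:380,::-1],None,fx=2.8,fy=2.8))
E
```

```text
time: 13.2
position: [0.5108, -0.2605, 0.1585]
tool_rot: [3.137, 0.16, 0.0]
ft_force: [-0.9, -0.2, 0.4]
grip_width: 0.596
time: 14.08
position: [0.4561, -0.4967, 0.2156]
tool_rot: [-3.136, -0.16, -0.001]
ft_force: [0.7, 0.1, 0.6]
grip_width: 0.596
top 124 ((510.9893798828125, -260.1534729003906), (36.45869827270508, 35.678165435791016), 5.649571895599365) [0.03629571 0.0448525  0.05052891]
board plane [-0.01336281 -0.00399418  0.00703324]
handle z [[ 0.593 -0.038  0.047]
 [ 0.67  -0.029  0.059]
 [ 0.688 -0.024  0.065]]
side 107 ((510.1535339355469, -260.36895751953125), (35.425106048583984, 39.380802154541016), 6.914390563964844) [0.03607575 0.04448917 0.04684408]
board plane [-0.01048193  0.01992032  0.00604469]
handle z [[ 0.658 -0.028  0.051]
 [ 0.673 -0.023  0.056]
 [ 0.689 -0.019  0.06 ]]
```

View pics/side8z.png

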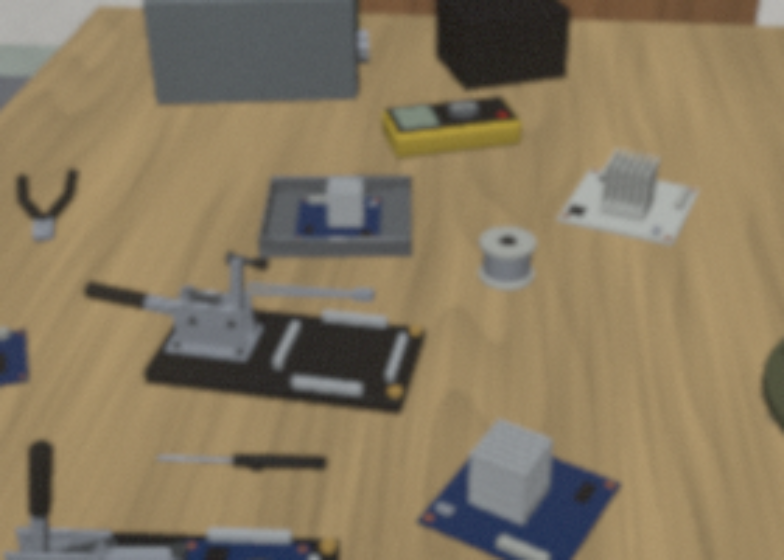

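View pics/top8.png

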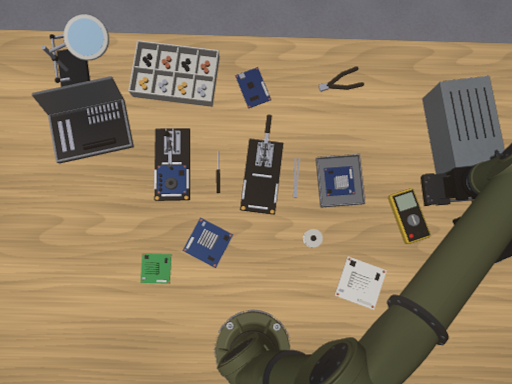

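The board lies flat in the tray (centre about (341,180) in the top view), its clamp is open, the coil clamp is upright and the arm is clear.

```bash
python3 -c "
from h import *
print(monitor.get_state()['ft_force'],monitor.get_state()['qd'].round(3));print(order.close_job())"
```

```text
[0.5724384  0.15413562 0.34751622] [-0.006 -0.011 -0.001  0.005  0.005 -0.003 -0.001]
the job is handed in; nothing more can be done
None
```

I flipped the heatsink fixture's clamp open with the shut fingers. Then I lifted the board out by its heatsink, set it down in the grey tray, backed the arm clear and handed the job in at about 14 s. No verdict was reported.

**Board:** The last images put the heatsink about 8 mm from the tray centre along x and 1 mm along y. Its top is about 45 mm above the table, so its centre is about 21 mm above the tray floor. The plane fits to the board gave a tilt of about 0.014 rad (top view) and 0.023 rad (side view); they disagree slightly but both are within the limit. When I set it down I pressed to about 12 N before backing off 1 mm.

**Clamps:** The opened handle lies almost level, with its sleeve about 47–65 mm above the table. The coil fixture's handle still stands upright. I judged both from the images and did not measure their angles.

**Arm:** At hand-in the force reading was within its noise (under 1 N), and the arm was clear of everything in the images. No check failed.

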